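# Pull the loop-back plug and show its contacts to the inspection camera

### The arm

A 7-joint arm with a two-finger parallel gripper is mounted at the origin on a cart in front of the work surface, level with it; the furniture and walls round the work are solid. World frame = base frame: x ahead of the robot, y to its left, z up, the work surface at z = 0. Lengths are in m, angles in rad, forces in N, time in s.
With the tool pointing down it reaches from about 0.4 to 0.875 m from the base axis. Payload 6.5 kg.
Tool frame: the origin (TCP) lies midway between the tips of the shut fingers; the grasp point (between the pads) lies 19 mm behind it; z points along the fingers, x is the direction in which the jaws open and shut, and the axes are right-handed (so a half turn about z gives the same grasp; the last joint's range is limited). The gripper opens to 85 mm and grips with 20 to 120 N. Pads are 22 mm wide; open, the fingers measure 114 mm over their backs; the gripper's body (76 mm by 85 mm) begins 54 mm behind the grasp point. The pads swing forward as they close: fully open they stand 13 mm farther back than shut.
Start: joints at [1.094, 0.536, -0.004, 1.538, 0.003, 1.067, -0.071], TCP at [0.26, -0.596, 0.231] pointing down, gripper open.
Joint ranges: [-2.7, 2.7], [-0.37, 2.16], [-1.27, 1.26], [0.24, 2.4], [-1.31, 4.45], [0.19, 1.91], [-2.76, 2.76]. Speed limits (rad/s): [2.39, 2.39, 3.14, 3.14, 3.14, 3.14, 3.14].

### API

Orientations are given as a unit quaternion [x, y, z, w].
In Python, from station import readout, eyes, arm gives the robot as it stands.
- The arm moves only by the tool jog_arm, never from a script. Its argument "increments" is one flat list of numbers, 7 for each row, row after row: the closure, from 0 (fully open) to 1 (shut), then the shift along the tool's x, y, z scaled (see below), then the turn, a rotation vector about the tool's x, y, z scaled (see below). A call has 1 to 12 rows; each row is the pose to reach, as a shift and turn from the pose commanded when the call began, along the tool's axes at that moment; what a row does not reach only later rows make up. The controller multiplies each number of a shift by 150 mm and each number of a turn by pi/4 rad. A row lasts 1/10 s, in which the tool goes at most 50 mm and 8.59 degrees, less where a joint would pass 70% of its speed; a pose out of reach is approached as far as the arm can. A call with a number of a shift or a turn outside -1 to 1 is refused whole. A call with a gripper value outside its range is refused whole. The fingers move at their own pace and stop on an object; the grip force is fixed at half the most. Time passes only in rows, so rows that repeat a pose let the fingers close. It gives the time, the measured TCP pose, the force and the opening at its end, in the units of the state.
- readout.observe(): the state, without advancing time (a new reading comes with each control period).
- eyes.camera(name): name is "scene" or "top" or "wrist"; returns (picture, depth): 420x560x3 uint8, red, green, blue; 420x560 float32, m along the optical axis (not along the pixel's ray), 0 where there is no reading.
- eyes.camera_info(name): a dict with "camera_matrix" (3x3 intrinsics, pixels), "k1" (the pictures are not rectified: a ray, as slopes to the right and down, at radius r is drawn at 1 + k1 r^2 times it, then the intrinsics apply), "rvec" (rotation vector, rad) and "tvec" (3), from world to camera coordinates, as OpenCV has them; the wrist camera has in their place "tool_from_camera" (4x4, takes a point from camera to tool coordinates, whose origin is the TCP and whose axes are the tool frame's). Camera axes: x right, y down, z forward; pixel columns grow to the right and rows downward; lengths in m; the calibration is good to about 2 mm. A picture is of the moment at which its call begins: read the wrist's pose just before it. camera_info takes no time and is no camera call.
- arm.finish_job(): hands the job in, once; it reports no verdict.
The state is a dict: "time": time; "joints": joint angles; "joint_velocities": joint speeds; "effort": joint torques, N m; "position": TCP position; "tool_rot": TCP orientation; "ft_force": force on the tool from outside, world axes, zero at the start; "ft_torque": the same for the moment, N m; "gripper_width": opening from 0.0 (shut) to 1.0 (fully open).
Only numpy, scipy, OpenCV 4.12 (cv2) and the standard library are available. Lean on these libraries where they do the work, as an engineer would, in place of code of your own. Each camera call takes 0.05 s, during which the arm holds its last target.

### The job

Pull the small black loop-back plug straight out of the sprung socket on the front of the grey test box and show its contacts to the inspection camera: hold it up in the air with the end of its grey nose centred in front of the lens, 80 mm from the lens glass, facing the lens squarely and level with it, the latch rib uppermost. Finish while still holding it there, steady. Do not touch the camera or its stand, and leave the other things on the bench where they lie.

Things in the scene. Friction and masses are not known exactly. Their poses are not given: they have to be found in the camera images.
- plug_centre (a point): Centre of the plug's black body (22 mm wide along x, 30 long along y, 18 high), half-way up: grasp here across the 22 mm. A grey nose 16 wide, 12 high, 18 long stands on its -y end. About 30 g, no cable. It starts with the nose fully home in the socket, the black body wholly outside, level, 50 mm above the bench. Own axes: -y points out of the nose, +z is the latch rib side (up at the start).
- plug_face (a point): Middle of the flat end of the plug's grey nose (contact face), 33 mm from the centre of the black body along the plug's -y; same axes as the plug. The latch rib is a 2 mm ridge across the top of the nose, 5 mm from this end.
- socket_mouth (a point): Centre of the socket's mouth, 21 mm in front of the panel of the grey test box (110 x 120 x 79 mm, fixed, its place varies). Axes of the box: -x points out of the front panel (the way the plug is pulled), z up. The nose reaches 18 mm in. A sprung roller in the socket's roof holds the latch rib: the plug comes with 5 to 10 N over the first 5 mm, then freely, and is clear after 20 mm.
- lens (a point): Centre of the front glass of the inspection camera: black head with a round 56 mm ring light on a 335 mm column stand, fixed, its place varies. Axes of the head: -x is where the lens looks (out of the glass, downwards by the tilt), y level, z the top of the head. The plug's contact face belongs 80 mm in front of the glass on this axis.
- camera_tilt (a joint): Tilt of the camera head: 0 looks level, positive values look down by that angle (rad). It is set stiffly somewhere from 0.2 to 0.5 and must be left as it is.
- camera_stand: Stand of the inspection camera; origin under the base near its middle, its front faces its own -x. Column 18 mm thick, 30 mm behind the origin; the lens stands about 90 mm in front of the origin and 0.25 to 0.27 m above the bench.
- barcode_scanner: Bystander: grey and black hand barcode scanner, 144 x 96 x 40 mm, lying on the bench; origin at the middle of its underside.
- spare_glass_0: Bystander: oval mirror glass, 97 x 150 x 9 mm, lying on the bench; origin at the middle of its underside.
- log_pad: Bystander: blue notebook, 148 x 109 x 14 mm, lying on the bench; origin at the middle of its underside.
- pen_marker: Bystander: blue and white marker pen, 135 mm long, 16 mm thick, lying on the bench; origin at the middle of its underside.
- masking_roll: Bystander: roll of masking tape, 100 mm across, 25 mm high, lying on the bench; origin at the middle of its underside.
- mirror_actuator: Bystander: black round mirror motor, 67 mm across, 29 mm high, lying on the bench; origin at the middle of its underside.

How it is judged:
On the way:
1. the plug is drawn out of its socket and held by the fingers (x of plug_face in the frame of socket_mouth below -0.004 m and contact force between loop_plug and the fingers above 0.5 N), for 0.1 s.
At the end, for the whole second after the job is handed in: The fingers hold the plug still in the air, free of camera and test box: its nose end 80 mm before the lens glass (within 15 mm), within 12 mm of the lens axis sideways and in height, pointing at the lens within 0.2 rad, level with the camera head within 0.25, latch rib up (contact force between loop_plug and the fingers above 0.5 N and height (world z) of plug_centre above 0.12 m and x of plug_face in the frame of lens between -0.095 and -0.065 m and y of plug_face in the frame of lens between -0.012 and 0.012 m and z of plug_face in the frame of lens between -0.012 and 0.012 m and x of plug_centre in the frame of lens below -0.095 m and angle between the y axis of plug_face and the x axis of lens, either way round below 0.2 rad and angle between the x axis of plug_face and the y axis of lens, either way round below 0.25 rad and angle between plug_face's own z axis and vertical below 1.2 rad and linear speed of loop_plug below 0.02 m/s and contact force between loop_plug and camera_stand below 0.2 N and contact force between loop_plug and test_box below 0.2 N); the arm keeps its last pose, push and grip.
It fails at once if the camera or its stand is touched by the robot or the plug (contact force between camera_stand and the arm above 1 N or contact force between camera_stand and the fingers above 1 N or contact force between camera_stand and loop_plug above 1 N).
It fails at once if another thing on the bench is shifted by more than 30 mm (distance of any of barcode_scanner, spare_glass_0, log_pad, pen_marker, masking_roll, mirror_actuator from where it was at the start of the episode above 0.03 m).
It also fails if it takes over 40 s, if anything falls off the work surface, if the arm or the gripper's body presses on something with over 40 N, if the wrist force passes 120 N, or if a joint passes its speed limit or range.

## Working session

There is one attempt and no reset: what is moved stays moved. The work goes in short steps, Python scripts to look and compute and a tool call to move; the robot and the scene stay as the last step left them, time stands still between calls to the robot, and variables do not carry over. Pictures are saved under pics/ and viewed, and the job is handed in when it is done.

Besides the shell and the picture viewer there is one more tool, called after "Call:" by a JSON object that holds its "fn" and its "kwargs", one argument or row to a line. jog_arm: Moves the arm, as the interface text tells. Its arguments: {"type":"object","properties":{"increments":{"type":"array","items":{"type":"number","minimum":-1,"maximum":1}}},"required":["increments"]}

```bash
ls; mkdir -p pics; python3 - <<'E'
from station import readout, eyes, arm
import cv2, numpy as np
s=readout.observe(); print(s)
for n in ["scene","top","wrist"]:
    p,d=eyes.camera(n); cv2.imwrite(f"pics/{n}0.png",p[:,:,::-1]); np.savez(f"{n}0.npz",p=p,d=d); print(n,eyes.camera_info(n))
E
```

```text
pics
{'time': 0.0, 'joints': array([ 1.09381733,  0.53718696, -0.00444911,  1.53885272,  0.00256649,
        1.06729521, -0.07117863]), 'joint_velocities': array([ 1.02837410e-03,  7.06159352e-04,  1.11805287e-04,  1.10171600e-03,
        3.98707659e-05,  8.03923848e-04, -3.78623181e-04]), 'effort': array([-4.38114384e-04, -5.83414006e+01,  1.04794398e+00, -2.59100407e+01,
        1.20778335e-02,  9.59771744e-03, -3.61591589e-06]), 'position': array([ 0.25930975, -0.59535498,  0.23040746]), 'tool_rot': array([ 8.36481174e-01, -5.47994974e-01, -7.50731188e-04, -4.36408230e-04]), 'ft_force': array([ 1.18643259, -0.24256829,  0.2115881 ]), 'ft_torque': array([-0.06016878, -0.01871777,  0.02516456]), 'gripper_width': 0.9999000502493678}
scene {'camera_matrix': array([[531.96673749,   0.        , 285.127288  ],
       [  0.        , 531.96673749, 207.13890228],
       [  0.        ,   0.        ,   1.        ]]), 'k1': -0.0024958953920320216, 'rvec': array([ 0.92705338, -2.43700653,  1.14666878]), 'tvec': array([0.38337204, 0.40224041, 1.2333896 ])}
top {'camera_matrix': array([[476.8119338 ,   0.        , 281.34704165],
       [  0.        , 476.8119338 , 205.72869237],
       [  0.        ,   0.        ,   1.        ]]), 'k1': -0.07930563491392618, 'rvec': array([ 2.18091642, -2.15781782,  0.14101786]), 'tvec': array([-0.06108512,  0.58000516,  1.40205039])}
wrist {'camera_matrix': array([[363.20690597,   0.        , 279.33039703],
       [  0.        , 363.20690597, 208.88596374],
       [  0.        ,   0.        ,   1.        ]]), 'k1': -0.047683702807433406, 'tool_from_camera': array([[ 9.99999999e-01, -4.49477122e-05,  2.14744780e-05,
         3.57943509e-05],
       [ 3.55187047e-05,  9.45623041e-01,  3.25264605e-01,
        -8.42789218e-02],
       [-3.49266611e-05, -3.25264604e-01,  9.45623041e-01,
        -1.42362236e-01],
       [ 0.00000000e+00,  0.00000000e+00,  0.00000000e+00,
         1.00000000e+00]])}
```

View pics/scene0.png

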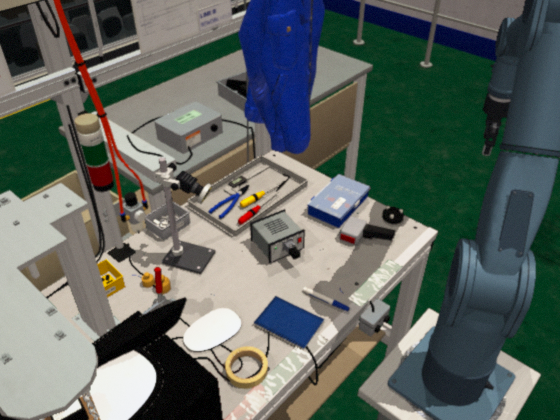

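View pics/top0.png

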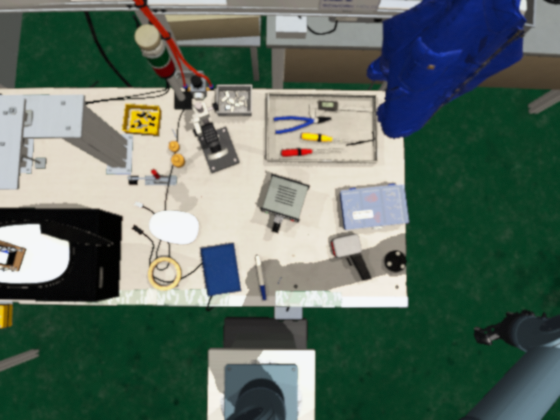

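View pics/wrist0.png

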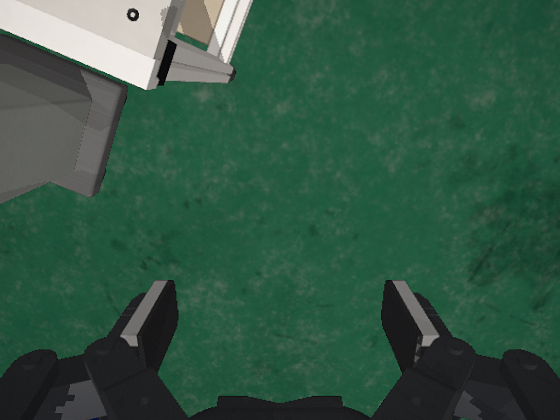

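The scene and top views show the grey box (top view about (285,197)), the plug at (276,226), the camera stand at (217,150), and the bystanders nearer the robot. Next I'll build helpers and zoom in.

```bash
cat > h.py <<'E'
import numpy as np, cv2
from scipy.spatial.transform import Rotation as R
from station import readout, eyes, arm
def pose(s):
    T=np.eye(4); T[:3,:3]=R.from_quat(s['tool_rot']).as_matrix(); T[:3,3]=s['position']; return T
def cam2world(n,s=None):
    i=eyes.camera_info(n)
    if n=='wrist': return pose(s)@i['tool_from_camera']
    T=np.eye(4); T[:3,:3]=cv2.Rodrigues(i['rvec'])[0]; T[:3,3]=i['tvec']; return np.linalg.inv(T)
def rays(n,uv):
    i=eyes.camera_info(n); 
    q=cv2.undistortPoints(np.asarray(uv,float).reshape(-1,1,2),i['camera_matrix'],np.array([i['k1'],0,0,0,0.])).reshape(-1,2)
    return np.c_[q,np.ones(len(q))]
def cloud(n,d,s=None):
    h,w=d.shape; u,v=np.meshgrid(np.arange(w),np.arange(h))
    r=rays(n,np.c_[u.ravel(),v.ravel()])*d.reshape(-1,1)
    T=cam2world(n,s); P=r@T[:3,:3].T+T[:3,3]; P[d.ravel()==0]=np.nan
    return P.reshape(h,w,3)
def plane(n,uv,z,s=None):
    T=cam2world(n,s); r=rays(n,uv)@T[:3,:3].T; o=T[:3,3]
    return o+r*((z-o[2])/r[:,2])[:,None]
def proj(n,P,s=None):
    i=eyes.camera_info(n);T=np.linalg.inv(cam2world(n,s)); 
    return cv2.projectPoints(np.asarray(P,float).reshape(-1,1,3),cv2.Rodrigues(T[:3,:3])[0],T[:3,3],i['camera_matrix'],np.array([i['k1'],0,0,0,0.]))[0].reshape(-1,2)
E
python3 - <<'E'
from h import *
t=np.load('top0.npz'); P=cloud('top',t['d'])
for uv in [(285,197),(276,226),(225,150),(330,180),(220,270),(300,150),(360,260),(205,135)]:
    print(uv,P[uv[1],uv[0]].round(3))
s=np.load('scene0.npz'); Q=cloud('scene',s['d'])
for uv in [(280,228),(293,255),(190,185),(200,255),(205,190)]:
    print(uv,Q[uv[1],uv[0]].round(3))
a=cv2.resize(t['p'][80:260,160:400,::-1],None,fx=3.3,fy=3.3,interpolation=2); cv2.imwrite('pics/topz.png',a)
a=cv2.resize(s['p'][140:290,140:340,::-1],None,fx=4,fy=4,interpolation=2); cv2.imwrite('pics/scz.png',a)
E
```

```text
(285, 197) [ 0.602 -0.065  0.077]
(276, 226) [ 0.517 -0.039  0.06 ]
(225, 150) [0.693 0.093 0.277]
(330, 180) [ 0.667 -0.206 -0.002]
(220, 270) [0.386 0.127 0.014]
(300, 150) [ 0.754 -0.111  0.028]
(360, 260) [ 0.42  -0.29   0.042]
(205, 135) [0.727 0.142 0.293]
(280, 228) [ 0.591 -0.067  0.074]
(293, 255) [ 0.508 -0.028  0.05 ]
(190, 185) [0.707 0.14  0.288]
(200, 255) [0.732 0.119 0.011]
(205, 190) [0.672 0.122 0.279]
```

View pics/topz.png

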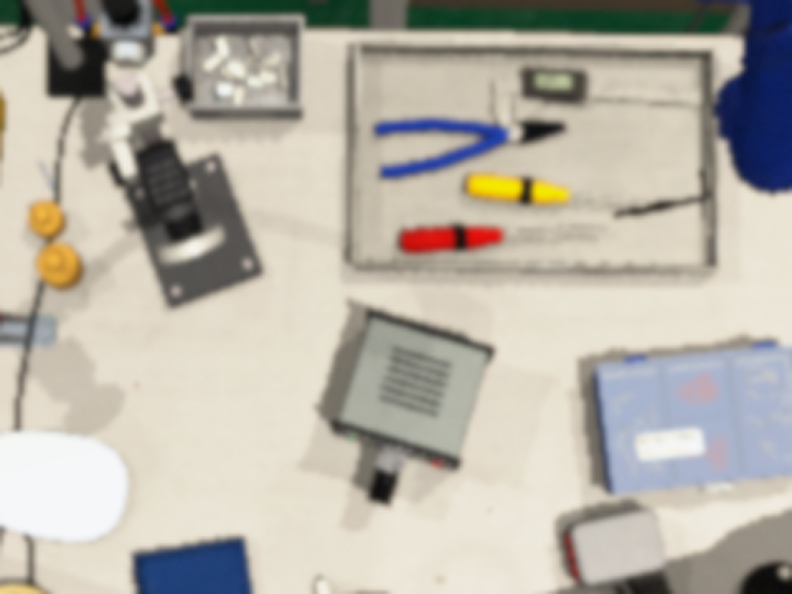

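View pics/scz.png

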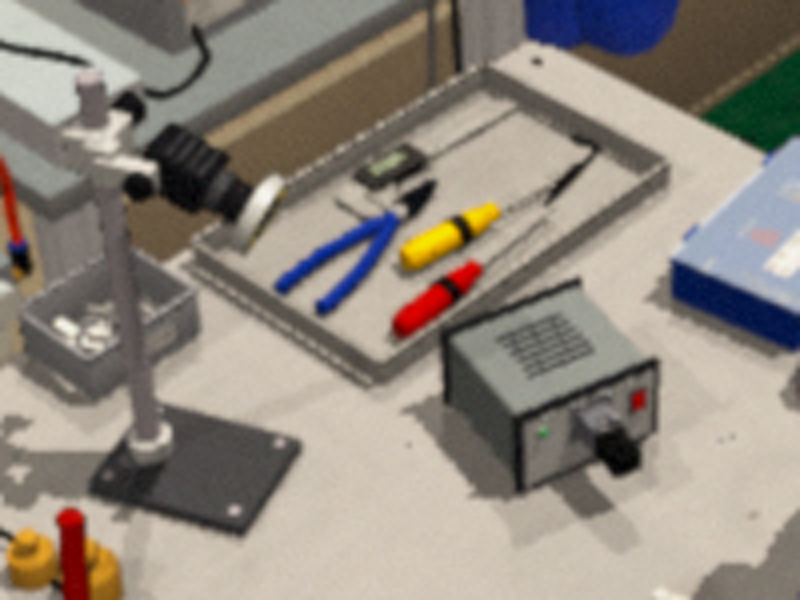

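```bash
python3 - <<'E'
from h import *
s=readout.observe(); print(pose(s).round(3))
t=np.load('top0.npz'); P=cloud('top',t['d'])
s=np.load('scene0.npz'); Q=cloud('scene',s['d'])
for nm,C,p in (('top',P,t['p']),('scene',Q,s['p'])):
    m=(C[...,2]>0.2)&(C[...,2]<0.36)&(abs(C[...,0]-.7)<.12)&(abs(C[...,1]-.11)<.1)
    br=p.min(2)>150
    for k,mm in (('all',m),('bright',m&br)):
        X=C[mm]; print(nm,k,len(X),X.mean(0).round(3),X.min(0).round(3),X.max(0).round(3))
    X=C[m&br&(C[...,0]<.7)]
    c=X.mean(0);w=np.linalg.svd(X-c); print(c,w[1],w[2].round(3))
# box top
m=(abs(P[...,2]-.077)<.006)&(abs(P[...,0]-.6)<.1)&(abs(P[...,1]+.065)<.1)
r=cv2.minAreaRect(P[m][:,:2].astype(np.float32)); print('box top',r,cv2.boxPoints(r),np.median(P[m][:,2]))
m=(P[...,2]>.03)&(P[...,2]<.07)&(abs(P[...,0]-.515)<.04)&(abs(P[...,1]+.04)<.04)&(t['p'].max(2)<90)
print('plug',m.sum(),P[m].mean(0),P[m].min(0),P[m].max(0)); r=cv2.minAreaRect(P[m&(P[...,2]>.05)][:,:2].astype(np.float32));print(r)
E
```

```text
[[ 0.399 -0.917 -0.001  0.259]
 [-0.917 -0.399  0.001 -0.595]
 [-0.001  0.    -1.     0.231]
 [ 0.     0.     0.     1.   ]]
top all 974 [0.744 0.138 0.291] [0.672 0.087 0.201] [0.814 0.176 0.342]
top bright 350 [0.757 0.147 0.299] [0.672 0.09  0.271] [0.809 0.176 0.342]
[0.6811928  0.1092632  0.27997679] [0.10548786 0.03646708 0.0263551 ] [[-0.396  0.918  0.03 ]
 [ 0.226  0.129 -0.965]
 [ 0.89   0.376  0.259]]
scene all 1148 [0.743 0.145 0.281] [0.667 0.091 0.2  ] [0.81  0.178 0.339]
scene bright 180 [0.744 0.148 0.295] [0.668 0.098 0.267] [0.8   0.175 0.338]
[0.67588607 0.11843256 0.27763078] [0.07423133 0.02984305 0.01957064] [[-0.256  0.927 -0.275]
 [-0.694  0.022  0.72 ]
 [ 0.673  0.375  0.637]]
box top ((0.6022352576255798, -0.06457019597291946), (0.11702661216259003, 0.11319587379693985), 73.97807312011719) [[ 0.5316858  -0.10518929]
 [ 0.6404847  -0.13643195]
 [ 0.6727847  -0.0239511 ]
 [ 0.5639858   0.00729156]] 0.07622794652903175
plug 61 [ 0.5172785  -0.0380328   0.05883686] [ 0.50263801 -0.07742377  0.0514433 ] [ 0.55488271 -0.02765121  0.06875108]
((0.5243409872055054, -0.04800819233059883), (0.04636504128575325, 0.04974738508462906), 73.08863067626953)
```

Call:
{"fn": "jog_arm", "kwargs": {
  "increments": [0,-1,-1,0,0,0,-1,0,-1,-1,0,0,0,-1,0,-1,-1,0,0,0,-1,0,-1,-1,0,0,0,-1,0,-1,-1,0,0,0,-1,0,-1,-1,0,0,0,-1,0,-1,-1,0,0,0,-1]
}}

```text
time: 0.85
position: [0.3373, -0.398, 0.2312]
tool_rot: [0.983, -0.186, -0.0, -0.0]
ft_force: [0.4, -0.1, 0.3]
gripper_width: 1.001
```

```bash
cat >> h.py <<'E'
def delta(Tt,T=None):
    if T is None: T=pose(readout.observe())
    D=np.linalg.inv(T)@Tt
    return np.r_[D[:3,3]/.15, R.from_matrix(D[:3,:3]).as_rotvec()/(np.pi/4)].round(3)
def mk(p,n,back=0.):
    """tool with y along n (nose dir, horizontal part), z down, tilted so z leans forward by pitch of n"""
    n=np.asarray(n,float); n/=np.linalg.norm(n)
    lat=np.cross([0,0,1],n); lat/=np.linalg.norm(lat)   # left of nose
    z=np.cross(lat,n); T=np.eye(4); T[:3,:3]=np.c_[lat,n,z]; T[:3,3]=p; return T
E
python3 - <<'E'
from h import *
s=readout.observe(); print(s['time'],s['joints'].round(3),s['ft_force'])
T=mk([.47,-.025,.24],[.961,-.276,0]);print(T.round(3),np.linalg.det(T)); print(pose(s).round(3),delta(T))
E
```

```text
0.85 [ 0.974  0.331 -0.235  1.866  0.093  0.956  0.324] [ 0.4150591  -0.08637954  0.27210284]
[[ 0.276  0.961  0.     0.47 ]
 [ 0.961 -0.276 -0.    -0.025]
 [-0.     0.    -1.     0.24 ]
 [ 0.     0.     0.     1.   ]] 0.9999999999999999
[[ 0.931 -0.365 -0.     0.337]
 [-0.365 -0.931  0.    -0.398]
 [-0.    -0.    -1.     0.231]
 [ 0.     0.     0.     1.   ]] [-0.083 -2.638 -0.058 -0.     0.    -2.119]
```

Call:
{"fn": "jog_arm", "kwargs": {
  "increments": [0,0,-1,0,0,0,-1,0,0,-1,0,0,0,-1,0,0,-1,0,0,0,-1,0,0,-1,0,0,0,-1,0,0,-1,0,0,0,-1,0,0,-1,0,0,0,-1]
}}

```text
time: 1.45
position: [0.392, -0.2591, 0.2312]
tool_rot: [0.979, 0.205, -0.0, -0.0]
ft_force: [0.5, -0.6, -0.1]
gripper_width: 1.0
```

```bash
python3 - <<'E'
from h import *
s=readout.observe(); print(s['time'],s['joints'].round(3))
T=mk([.47,-.025,.24],[.961,-.276,0]);print(delta(T))
E
```

```text
1.45 [ 0.878  0.264 -0.453  1.978  0.143  0.931  0.767]
[ 1.104 -1.22  -0.059 -0.     0.    -1.117]
```

Call:
{"fn": "jog_arm", "kwargs": {
  "increments": [0,1,-1,0,0,0,-1,0,1,-1,0,0,0,-1,0,1,-1,0,0,0,-1,0,1,-1,0,0,0,-1,0,1,-1,0,0,0,-1,0,1,-1,0,0,0,-1,0,1,-1,0,0,0,-1]
}}

```text
time: 2.15
position: [0.4698, -0.0615, 0.231]
tool_rot: [0.827, 0.563, -0.0, -0.0]
ft_force: [-0.4, -0.4, 0.1]
gripper_width: 1.005
```

```bash
python3 - <<'E'
from h import *
s=readout.observe(); print(s['time'],s['joints'].round(3))
T=mk([.47,-.025,.24],[.961,-.276,0]);print(delta(T))
p,d=eyes.camera('wrist'); cv2.imwrite('pics/w1.png',p[:,:,::-1]); np.savez('w1.npz',p=p,d=d,pos=s['position'],rot=s['tool_rot'])
E
```

```text
2.15 [ 0.627  0.313 -0.699  1.958  0.245  0.955  1.004]
[ 0.227 -0.088 -0.06  -0.001 -0.    -0.122]
```

View pics/w1.png

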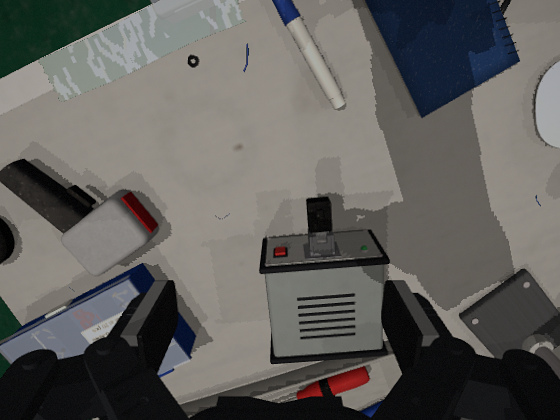

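The wrist view shows the plug at (319,213), with the box below it and the scanner, pen and pad clear. I'll measure the plug.

```bash
python3 - <<'E'
from h import *
w=np.load('w1.npz'); s=dict(position=w['pos'],tool_rot=w['rot']); C=cloud('wrist',w['d'],s); p=w['p']
print(C[216,318],C[300,325],C[100,200])
x0=[.515,-.038]
m=(p.max(2)<75)&(C[...,2]>.03)&(abs(C[...,0]-.515)<.05)&(abs(C[...,1]+.04)<.04)
u,v=np.nonzero(m)[1],np.nonzero(m)[0]; print(m.sum(),u.min(),u.max(),v.min(),v.max())
mt=m&(C[...,2]>.055)&(C[...,2]<.064); X=C[mt]; print(len(X),np.median(X[:,2]))
mask=(m*255).astype(np.uint8); cv2.imwrite('pics/m1.png',cv2.resize(np.hstack([mask[180:280,250:400],(mt*255).astype(np.uint8)[180:280,250:400]]),None,fx=2.5,fy=2.5))
r=cv2.minAreaRect(X[:,:2].astype(np.float32)); print(r,cv2.boxPoints(r))
# front panel upper edge / box top
mb=(abs(C[...,2]-np.median(C[290:310,310:340,2]))<.003)&(abs(C[...,0]-.6)<.1)&(abs(C[...,1]+.065)<.08)
r=cv2.minAreaRect(C[mb][:,:2].astype(np.float32)); print('top',r,cv2.boxPoints(r))
a=p[170:270,250:400,::-1]; cv2.imwrite('pics/w1z.png',cv2.resize(a,None,fx=5,fy=5,interpolation=2))
E
```

```text
[ 0.51135819 -0.03955824  0.0610001 ] [ 0.58934436 -0.06145254  0.07444966] [ 0.37633813 -0.10909577 -0.00057635]
14813 288 545 196 419
1312 0.0582544731073778
((0.5272168517112732, -0.032432716339826584), (0.08341864496469498, 0.053435973823070526), 73.14620971679688) [[ 4.8955366e-01 -6.4604171e-02]
 [ 5.4069442e-01 -8.0096886e-02]
 [ 5.6488001e-01 -2.6126206e-04]
 [ 5.1373929e-01  1.5231453e-02]]
top ((0.0, 0.0), (0.0, 0.0), 0.0) [[0. 0.]
 [0. 0.]
 [0. 0.]
 [0. 0.]]
```

View pics/w1z.png

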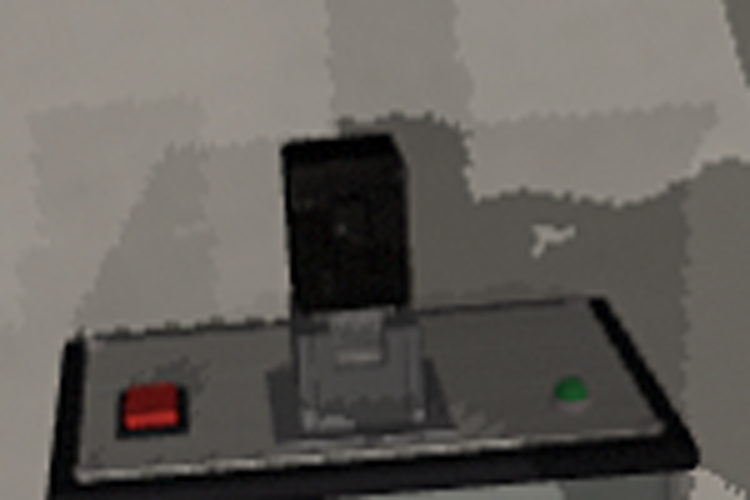

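View pics/m1.png

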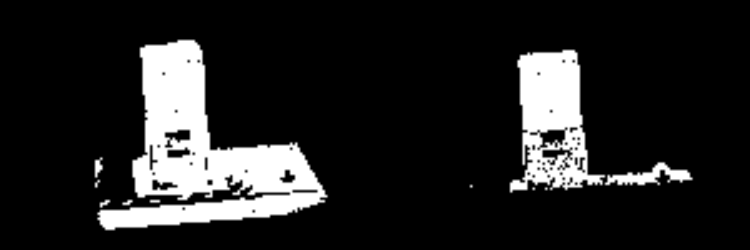

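```bash
python3 - <<'E'
from h import *
w=np.load('w1.npz'); s=dict(position=w['pos'],tool_rot=w['rot'])
z=np.array([(284,158),(404,166),(410,308),(291,310)]);uv=np.array([250,170])+(z-2)/5
X=plane('wrist',uv,.059,s); print(X.round(4)); print([np.linalg.norm(X[i]-X[i-1]).round(4) for i in range(4)],X.mean(0))
f=(X[2]+X[3]-X[0]-X[1]);print('ang',np.degrees(np.arctan2(f[1],f[0])))
# panel top edge corners at z=.079, zoom coords
z=np.array([(85,478),(660,428)]);X=plane('wrist',np.array([250,170])+(z-2)/5,.076,s);print(X,np.linalg.norm(X[1]-X[0]));e=X[1]-X[0];print(np.degrees(np.arctan2(-e[0],e[1])))
E
```

```text
[[ 0.4947 -0.0446  0.059 ]
 [ 0.5042 -0.0248  0.059 ]
 [ 0.5311 -0.0328  0.059 ]
 [ 0.5233 -0.0537  0.059 ]]
[np.float64(0.0299), np.float64(0.022), np.float64(0.028), np.float64(0.0223)] [ 0.51332456 -0.03899286  0.059     ]
ang -17.123319286549716
[[ 0.5335989  -0.09893008  0.076     ]
 [ 0.5627246   0.00210816  0.076     ]] 0.10515242067746942
-16.080373893021783
```

```bash
python3 - <<'E'
from h import *
a=.7;y=np.radians(23)
T=mk([0,0,0],[np.cos(a)*np.cos(y),np.cos(a)*np.sin(y),np.sin(a)])
T[:3,3]=np.array([.675,.112,.277])-T[:3,:3]@[0,0,.13]
print(T.round(3)); print(delta(T))
E
```

```text
[[-0.391  0.704  0.593  0.598]
 [ 0.921  0.299  0.252  0.079]
 [ 0.     0.644 -0.765  0.376]
 [ 0.     0.     0.     1.   ]]
[ 1.191  0.447 -0.97  -0.846  0.347 -0.95 ]
```

Call:
{"fn": "jog_arm", "kwargs": {
  "increments": [0,1,0.4,-0.95,-0.84,0.35,-0.95,0,1,0.4,-0.95,-0.84,0.35,-0.95,0,1,0.4,-0.95,-0.84,0.35,-0.95,0,1,0.4,-0.95,-0.84,0.35,-0.95,0,1,0.4,-0.95,-0.84,0.35,-0.95,0,1,0.4,-0.95,-0.84,0.35,-0.95,0,1,0.4,-0.95,-0.84,0.35,-0.95,0,1,0.4,-0.95,-0.84,0.35,-0.95,0,1,0.4,-0.95,-0.84,0.35,-0.95]
}}

```text
time: 3.1
position: [0.5796, 0.0535, 0.3727]
tool_rot: [0.519, 0.783, 0.286, 0.187]
ft_force: [-0.3, -0.2, 0.1]
gripper_width: 0.997
```

```bash
python3 - <<'E'
from h import *
s=readout.observe(); print(s['time'],s['joints'].round(3)); print(pose(s).round(3),s['joint_velocities'].round(3))
p,d=eyes.camera('wrist'); cv2.imwrite('pics/w2.png',p[:,:,::-1]); np.savez('w2.npz',p=p,d=d,pos=s['position'],rot=s['tool_rot'])
E
```

```text
3.1 [ 1.009  0.056 -1.049  2.062 -0.471  0.437  2.314]
[[-0.39   0.707  0.59   0.58 ]
 [ 0.921  0.297  0.253  0.053]
 [ 0.004  0.642 -0.767  0.373]
 [ 0.     0.     0.     1.   ]] [ 0.13  -0.015 -0.075  0.05  -0.266 -0.089  0.362]
```

View pics/w2.png

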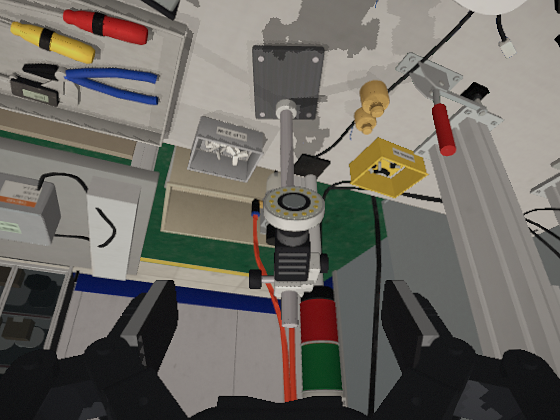

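```bash
python3 - <<'E'
from h import *
for k in range(2): p,d=eyes.camera('wrist')
s=readout.observe(); print(s['joint_velocities'].round(3),s['joints'].round(3)); p,d=eyes.camera('wrist'); np.savez('w3.npz',p=p,d=d,pos=s['position'],rot=s['tool_rot'])
C=cloud('wrist',d,s); 
a=p[160:300,220:370,::-1]; cv2.imwrite('pics/w3z.png',cv2.resize(a,None,fx=5,fy=5,interpolation=2))
for uv in [(295,205),(295,190),(295,218),(275,205),(315,205),(292,250)]: print(uv,C[uv[1],uv[0]].round(4))
E
```

```text
[-0.023  0.002 -0.002 -0.017  0.011  0.003 -0.009] [ 1.005  0.057 -1.049  2.059 -0.465  0.439  2.306]
(295, 205) [0.6791 0.112  0.2627]
(295, 190) [0.6875 0.1166 0.2406]
(295, 218) [0.6742 0.1093 0.2789]
(275, 205) [0.6869 0.0964 0.262 ]
(315, 205) [0.6732 0.1286 0.2622]
(292, 250) [0.7168 0.1259 0.2871]
```

View pics/w3z.png

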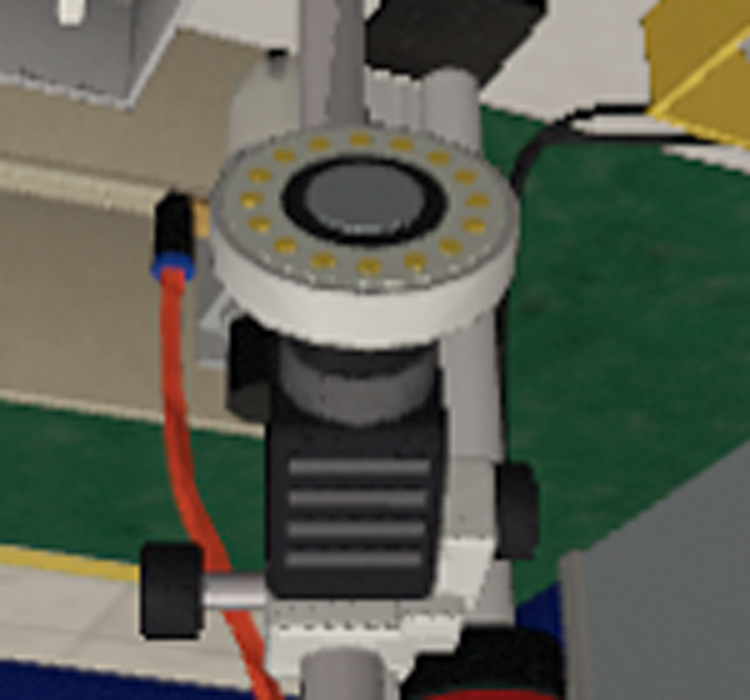

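```bash
python3 - <<'E'
from h import *
w=np.load('w3.npz'); s=dict(position=w['pos'],tool_rot=w['rot']); C=cloud('wrist',w['d'],s)
v,u=np.mgrid[:420,:560]; X5=(u-220)*5+2; Y5=(v-160)*5+2
r=np.hypot((X5-365)/152,(Y5-206)/83)
M=(r<.95)&(r>.6); X=C[M]; c=X.mean(0)
for k in range(3):
    c=X.mean(0); n=np.linalg.svd(X-c)[2][2]; n*=-np.sign(n[0]); e=(X-c)@n; X=X[abs(e)<.002]
print(len(X),c,n,e.std(),'tilt',np.arcsin(-n[2]),'yaw',np.degrees(np.arctan2(-n[1],-n[0])))
G=C[r<.3]; print('glass',G.mean(0),((G-c)@n).mean(),((G-c)@n).std())
D=C[(r>.42)&(r<.5)];print('dark',((D-c)@n).mean())
# outline: rays of ellipse edge onto plane
T=cam2world('wrist',s); o=T[:3,3]
def onpl(z,off=0):
    uv=np.array([220,160])+(np.array(z,float)-2)/5
    r=rays('wrist',uv)@T[:3,:3].T; return o+r*(((c+n*off-o)@n)/(r@n))[:,None]
E=onpl([(212,208),(519,205),(365,123),(365,290),(255,265),(475,265),(262,150),(470,148)])
lat=np.cross([0,0,1],n);lat/=np.linalg.norm(lat);up=np.cross(n,lat)
q=np.c_[(E-c)@lat,(E-c)@up]; A=np.c_[2*q,np.ones(len(q))]; sol=np.linalg.lstsq(A,(q**2).sum(1),rcond=None)[0]; rad=np.sqrt(sol[2]+sol[:2]@sol[:2]); cen=c+lat*sol[0]+up*sol[1]
print('ring centre',cen,'rad',rad); 
g=onpl([(304,198),(425,198),(365,162),(365,236)],((G-c)@n).mean()); print('lens disc',g.mean(0),np.linalg.norm(g[0]-g[1]),np.linalg.norm(g[2]-g[3]))
# head axis from body: points behind
H=C[(X5>285)&(X5<430)&(Y5>440)&(Y5<590)]; c2=H.mean(0);nn=np.linalg.svd(H-c2)[2];print('headtop',c2,nn[2], np.linalg.svd(H-c2)[1])
np.savez('lens.npz',cen=cen,n=n)
# scene/top check: project
print(proj('scene',cen),proj('top',cen))
E
```

```text
Traceback (most recent call last):
numpy.linalg.LinAlgError: SVD did not converge
```

NaN readings; filter them.

```bash
cat > lens.py <<'E'
from h import *
w=np.load('w3.npz'); s=dict(position=w['pos'],tool_rot=w['rot']); C=cloud('wrist',w['d'],s)
ok=np.isfinite(C[...,0])
v,u=np.mgrid[:420,:560]; X5=(u-220)*5+2; Y5=(v-160)*5+2
r=np.hypot((X5-365)/152,(Y5-206)/83)
X=C[(r<.95)&(r>.6)&ok]
X=X[abs(X-np.median(X,0)).max(1)<.035]
for k in range(4):
    c=X.mean(0); n=np.linalg.svd(X-c)[2][2]; n*=-np.sign(n[0]); e=(X-c)@n; print(len(X),e.std()); X=X[abs(e)<max(.002,2*e.std())]
print(c,n,'tilt',np.arcsin(-n[2]),'yaw',np.degrees(np.arctan2(-n[1],-n[0])))
G=C[(r<.3)&ok]; print('glass',np.median(G,0),np.median((G-c)@n),((G-c)@n).std())
go=np.median((G-c)@n)
D=C[(r>.42)&(r<.5)&ok];print('dark',np.median((D-c)@n))
T=cam2world('wrist',s); o=T[:3,3]
def onpl(z,off=0):
    uv=np.array([220,160])+(np.array(z,float)-2)/5
    r=rays('wrist',uv)@T[:3,:3].T; return o+r*(((c+n*off-o)@n)/(r@n))[:,None]
E=onpl([(212,208),(519,205),(365,123),(365,290),(255,265),(475,265),(262,150),(470,148)])
lat=np.cross([0,0,1],n);lat/=np.linalg.norm(lat);up=np.cross(n,lat)
q=np.c_[(E-c)@lat,(E-c)@up]; A=np.c_[2*q,np.ones(len(q))]; sol=np.linalg.lstsq(A,(q**2).sum(1),rcond=None)[0]; rad=np.sqrt(sol[2]+sol[:2]@sol[:2]); cen=c+lat*sol[0]+up*sol[1]
print('ring centre',cen,'rad',rad)
g=onpl([(304,198),(425,198),(365,162),(365,236)],go); print('lens disc',g.mean(0),np.linalg.norm(g[0]-g[1]),np.linalg.norm(g[2]-g[3]))
H=C[(X5>285)&(X5<430)&(Y5>440)&(Y5<590)&ok]; c2=H.mean(0);U=np.linalg.svd(H-c2);print('headtop',c2,U[2][2],U[1])
np.savez('lens.npz',cen=cen,n=n,go=go)
print(proj('scene',cen),proj('top',cen))
E
python3 lens.py
```

```text
858 0.00045352071337036897
858 0.00045352071337036897
858 0.00045352071337036897
858 0.00045352071337036897
[0.68323389 0.11186356 0.25574945] [-0.8502711  -0.3402617  -0.40157319] tilt 0.4132339823365322 yaw 21.810311535186827
glass [0.68189093 0.11120416 0.25695817] 0.0008847998197212628 0.00041823555453381154
dark 0.0005824523427111486
ring centre [0.68347557 0.11218901 0.25496196] rad 0.026806858970028144
lens disc [0.68281886 0.11160777 0.2546416 ] 0.02155181678420235 0.02375725501301409
headtop [0.72926706 0.13043179 0.2942282 ] [-0.37328999 -0.14731098  0.91594435] [0.3327273  0.23491647 0.01882466]
[[205.85808334 194.01895806]] [[218.23079992 155.49965401]]
```

```bash
cat >> h.py <<'E'
L=np.array([.6828,.1116,.2548]); NL=np.array([-.8503,-.3403,-.4016])
def final(back=0.):
    T=mk([0,0,0],-NL); T[:3,3]=L+NL*(.113+back)+T[:3,2]*.019; return T
def grasp(up=0.,pull=0.):
    n=np.array([.9598,-.2807,0]); return mk(np.array([.5133,-.039,.031+up])-n*pull,n)
E
python3 - <<'E'
from h import *
print(final().round(3),delta(final())); print(grasp().round(3))
E
```

```text
[[-0.372  0.85   0.373  0.594]
 [ 0.928  0.34   0.149  0.076]
 [ 0.     0.402 -0.916  0.192]
 [ 0.     0.     0.     1.   ]] [ 0.086 -0.675  1.017  0.361 -0.019  0.021]
[[ 0.281  0.96   0.     0.513]
 [ 0.96  -0.281 -0.    -0.039]
 [-0.     0.    -1.     0.031]
 [ 0.     0.     0.     1.   ]]
```

Call:
{"fn": "jog_arm", "kwargs": {
  "increments": [0,0.09,-0.67,1,0.36,-0.02,0.02,0,0.09,-0.67,1,0.36,-0.02,0.02,0,0.09,-0.67,1,0.36,-0.02,0.02,0,0.09,-0.67,1,0.36,-0.02,0.02,0,0.09,-0.67,1,0.36,-0.02,0.02,0,0.09,-0.67,1,0.36,-0.02,0.02]
}}

```text
time: 3.9
position: [0.5891, 0.0781, 0.1883]
tool_rot: [0.547, 0.813, 0.167, 0.111]
ft_force: [-0.8, -0.9, -0.2]
gripper_width: 0.998
```

```bash
python3 - <<'E'
from h import *
s=readout.observe(); print(s['time'],s['joints'].round(3)); print(delta(final()));
print(delta(grasp(up=.09)))
E
```

```text
3.9 [ 0.376  0.405 -0.641  2.039  0.407  0.398  1.433]
[-0.025  0.032 -0.013 -0.011 -0.005  0.005]
[-0.534 -0.877  0.111  0.495 -0.175  0.842]
```

Call:
{"fn": "jog_arm", "kwargs": {
  "increments": [0,-0.53,-0.88,0.11,0.495,-0.175,0.842,0,-0.53,-0.88,0.11,0.495,-0.175,0.842,0,-0.53,-0.88,0.11,0.495,-0.175,0.842,0,-0.53,-0.88,0.11,0.495,-0.175,0.842,0,-0.53,-0.88,0.11,0.495,-0.175,0.842,0,-0.53,-0.88,0.11,0.495,-0.175,0.842,0,-0.53,-0.88,0.11,0.495,-0.175,0.842,0,-0.53,-0.88,0.11,0.495,-0.175,0.842]
}}

```text
time: 4.7
position: [0.5164, -0.0399, 0.1268]
tool_rot: [0.8, 0.599, 0.005, 0.003]
ft_force: [-0.7, 0.2, 0.4]
gripper_width: 0.997
```

```bash
python3 - <<'E'
from h import *
s=readout.observe(); print(s['time'],s['joints'].round(3),s['joint_velocities'].round(3)); 
p,d=eyes.camera('wrist'); cv2.imwrite('pics/w4.png',p[:,:,::-1]); np.savez('w4.npz',p=p,d=d,pos=s['position'],rot=s['tool_rot'])
print(delta(grasp()))
E
```

```text
4.7 [ 0.314  0.49  -0.407  1.959  0.281  0.734  1.028] [ 0.     0.     0.005  0.013  0.003  0.    -0.009]
[-0.002 -0.026  0.637  0.014 -0.005 -0.001]
```

View pics/w4.png

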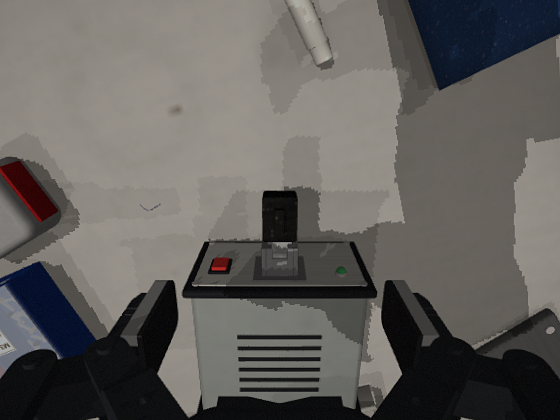

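```bash
python3 - <<'E'
from h import *
w=np.load('w4.npz'); s=dict(position=w['pos'],tool_rot=w['rot']); p=w['p']
cv2.imwrite('pics/w4z.png',cv2.resize(p[180:290,240:320,::-1],None,fx=6,fy=6,interpolation=2))
C=cloud('wrist',w['d'],s)
m=(p.max(2)<45); m[:, :255]=0; m[:,305:]=0; m[:180]=0; m[250:]=0
top=m&(C[...,2]>.055); X=C[top]; print(len(X),np.median(X,0)); r=cv2.minAreaRect(X[:,:2].astype(np.float32)); print(r)
E
```

```text
1609 [ 0.51316178 -0.03828841  0.05743008]
((0.5149595737457275, -0.038851670920848846), (0.021795975044369698, 0.032736897468566895), 72.89904022216797)
```

View pics/w4z.png

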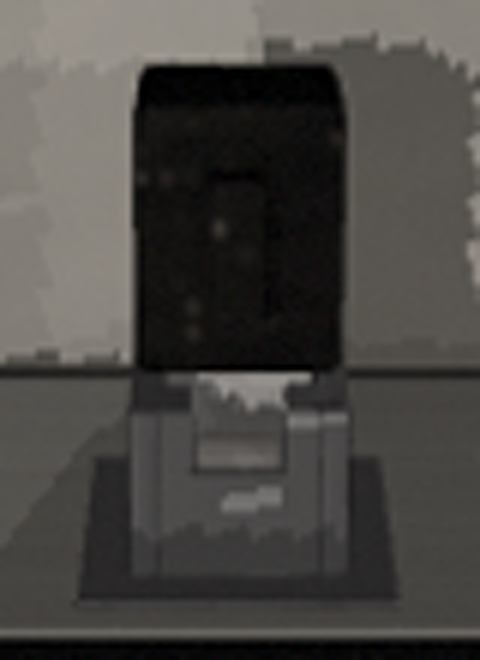

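Call:
{"fn": "jog_arm", "kwargs": {
  "increments": [0,0,-0.026,0.35,0.014,-0.005,0,0,0,-0.026,0.55,0.014,-0.005,0,0,0,-0.026,0.65,0.014,-0.005,0,0,0,-0.026,0.65,0.014,-0.005,0,0,0,-0.026,0.65,0.014,-0.005,0]
}}

```text
time: 5.25
position: [0.5144, -0.0385, 0.0296]
tool_rot: [0.801, 0.599, 0.0, -0.0]
ft_force: [1.1, 0.4, 1.0]
gripper_width: 0.997
```

```bash
python3 - <<'E'
from h import *
s=readout.observe(); print(s['time'],s['joint_velocities'].round(3),s['ft_force']); print(delta(grasp()))
E
```

```text
5.25 [ 0.002 -0.021 -0.006 -0.011  0.     0.    -0.005] [1.10803038 0.36092695 1.00787668]
[-0.005 -0.006 -0.009 -0.    -0.    -0.003]
```

Close.

Call:
{"fn": "jog_arm", "kwargs": {
  "increments": [1,0,0,0,0,0,0,1,0,0,0,0,0,0,1,0,0,0,0,0,0,1,0,0,0,0,0,0,1,0,0,0,0,0,0,1,0,0,0,0,0,0,1,0,0,0,0,0,0,1,0,0,0,0,0,0]
}}

```text
time: 6.05
position: [0.514, -0.0386, 0.029]
tool_rot: [0.801, 0.599, -0.0, -0.0]
ft_force: [-1.6, 0.6, 6.7]
gripper_width: 0.247
```

```bash
python3 - <<'E'
from h import *
s=readout.observe(); print(s['time'],s['position'],s['gripper_width']*85,s['ft_force'],s['ft_torque']); 
p,d=eyes.camera('wrist'); cv2.imwrite('pics/w5.png',p[:,:,::-1])
E
```

```text
6.05 [ 0.51402993 -0.03860617  0.02902909] 20.95971396939118 [-1.61048909  0.56868442  6.72742563] [-0.0216397   0.16571945 -0.06264772]
```

View pics/w5.png

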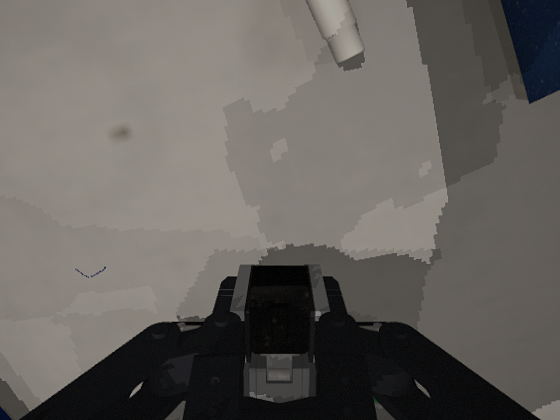

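The plug is between the pads (opening about 21 mm); the pen lies behind at (340,40). I'll pull straight back in small steps.

Call:
{"fn": "jog_arm", "kwargs": {
  "increments": [1,0,-0.02,0,0,0,0,1,0,-0.04,0,0,0,0,1,0,-0.06,0,0,0,0,1,0,-0.08,0,0,0,0,1,0,-0.11,0,0,0,0,1,0,-0.14,0,0,0,0,1,0,-0.17,0,0,0,0,1,0,-0.2,0,0,0,0,1,0,-0.23,0,0,0,0,1,0,-0.23,0,0,0,0]
}}

```text
time: 7.1
position: [0.4797, -0.0286, 0.0285]
tool_rot: [0.801, 0.599, -0.001, -0.001]
ft_force: [-0.6, 0.4, -0.3]
gripper_width: 0.248
```

```bash
python3 - <<'E'
from h import *
s=readout.observe(); print(s['time'],s['position'],s['gripper_width']*85,s['ft_force'],s['ft_torque']); 
p,d=eyes.camera('wrist'); cv2.imwrite('pics/w6.png',p[:,:,::-1]);np.savez('w6.npz',p=p,d=d,pos=s['position'],rot=s['tool_rot'])
E
```

```text
7.1 [ 0.47971769 -0.02862242  0.02854852] 21.11953823657319 [-0.55662073  0.40650755 -0.30036243] [ 0.03033454 -0.02137398  0.03118777]
```

View pics/w6.png

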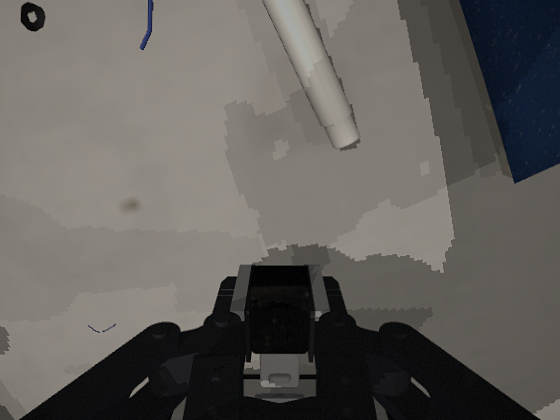

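Plug is out, nose with rib visible at (280,372), no slip visible. Lift, then go to the presentation pose.

```bash
sed -i 's/T\[:3,2\]\*.019/T[:3,2]*.021/' h.py; python3 - <<'E'
from h import *
T=pose(readout.observe()); T[2,3]+=.14
print(delta(final(.05),T),delta(final(.05)))
E
```

```text
[ 0.698  0.292 -0.01  -0.508  0.176 -0.838] [ 0.698  0.291 -0.944 -0.508  0.176 -0.838]
```

Call:
{"fn": "jog_arm", "kwargs": {
  "increments": [1,0,0,-0.2,0,0,0,1,0,0,-0.4,0,0,0,1,0,0,-0.6,0,0,0,1,0,0,-0.8,0,0,0,1,0,0,-0.93,0,0,0,1,0,0,-0.93,0,0,0]
}}

```text
time: 7.75
position: [0.483, -0.029, 0.1708]
tool_rot: [0.801, 0.598, 0.002, 0.001]
ft_force: [0.4, 0.6, -0.3]
gripper_width: 0.25
```

```bash
python3 - <<'E'
from h import *
s=readout.observe(); print(s['time'],s['joints'].round(3),s['gripper_width']*85,s['ft_force']); 
print(delta(final(.05)),delta(final()))
E
```

```text
7.75 [ 0.34   0.376 -0.451  2.005  0.225  0.804  1.043] 21.21150321040778 [ 0.36073924  0.57914925 -0.25693149]
[ 0.695  0.274  0.006 -0.501  0.177 -0.838] [ 0.884  0.515 -0.127 -0.501  0.177 -0.838]
```

Move to a pose 50 mm short of the final one, in moderate steps.

Call:
{"fn": "jog_arm", "kwargs": {
  "increments": [1,0.09,0.03,0,-0.07,0.025,-0.12,1,0.18,0.07,0,-0.14,0.05,-0.24,1,0.28,0.11,0,-0.21,0.07,-0.36,1,0.38,0.15,0,-0.28,0.1,-0.48,1,0.48,0.19,0,-0.36,0.125,-0.6,1,0.58,0.23,0,-0.43,0.15,-0.72,1,0.695,0.274,0.006,-0.501,0.177,-0.838,1,0.695,0.274,0.006,-0.501,0.177,-0.838,1,0.695,0.274,0.006,-0.501,0.177,-0.838,1,0.695,0.274,0.006,-0.501,0.177,-0.838]
}}

```text
time: 8.75
position: [0.5496, 0.0589, 0.1669]
tool_rot: [0.55, 0.81, 0.168, 0.112]
ft_force: [-0.2, -0.3, 0.1]
gripper_width: 0.247
```

```bash
python3 - <<'E'
from h import *
s=readout.observe(); print(s['time'],s['joints'].round(3),s['gripper_width']*85,s['ft_force']); 
print(delta(final(.05)),delta(final()))
for n in ['wrist','scene','top']:
    p,d=eyes.camera(n); np.savez(n+'7.npz',p=p,d=d,pos=s['position'],rot=s['tool_rot'])
    if n=='wrist': a=p
    if n=='scene': a=cv2.resize(p[130:260,150:330],None,fx=4,fy=4,interpolation=2)
    if n=='top': a=cv2.resize(p[100:240,170:350],None,fx=4,fy=4,interpolation=2)
    cv2.imwrite(f'pics/{n}7.png',a[:,:,::-1])
E
```

```text
8.75 [ 0.398  0.373 -0.613  2.151  0.395  0.302  1.454] 21.021464964045627 [-0.18915526 -0.33170874  0.0611473 ]
[-0.004  0.023 -0.013 -0.008 -0.003 -0.004] [-0.003  0.356 -0.015 -0.008 -0.003 -0.004]
```

View pics/wrist7.png

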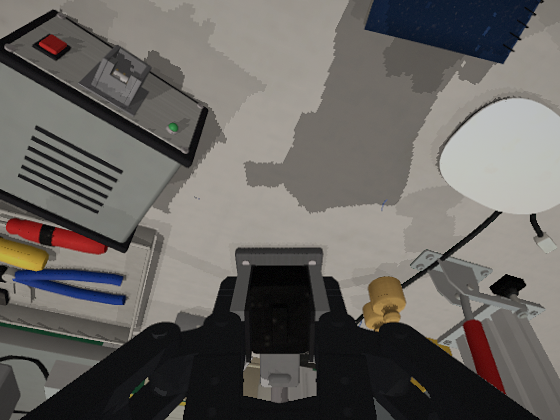

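View pics/scene7.png

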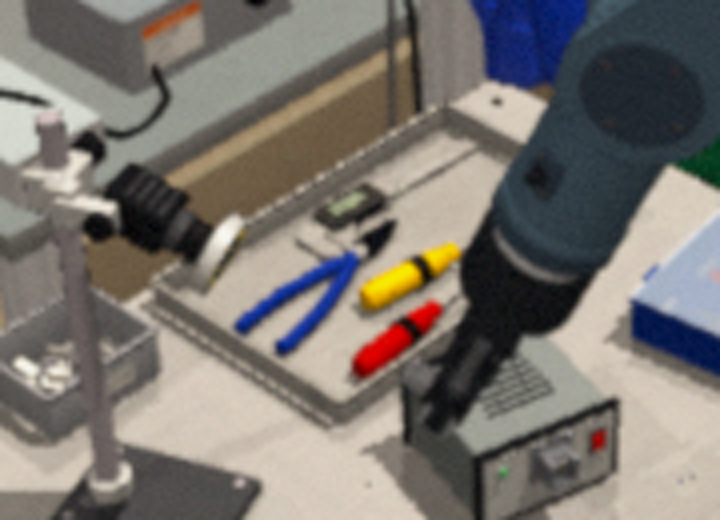

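View pics/top7.png

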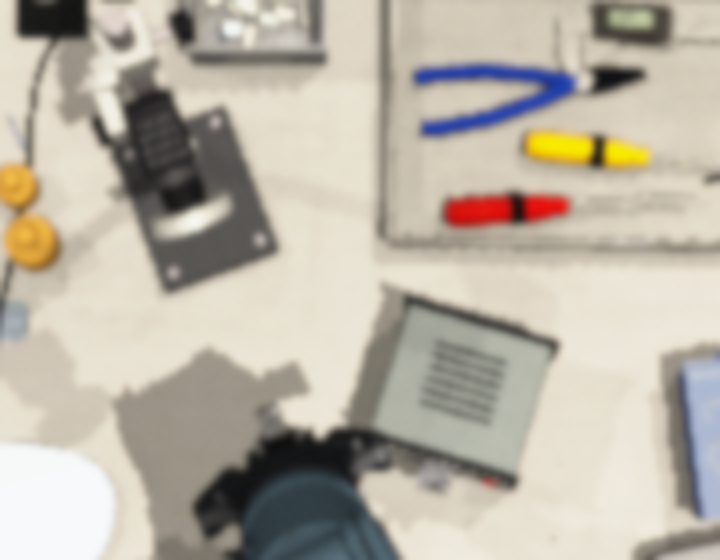

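The wrist view shows the plug held with the nose forward at (280,378); the scene view shows it below the lens line, pitched up. Check its pose within the grip via depth.

```bash
python3 - <<'E'
from h import *
w=np.load('wrist7.npz'); d=w['d']; T=eyes.camera_info('wrist')['tool_from_camera']
h,ww=d.shape;u,v=np.meshgrid(np.arange(ww),np.arange(h)); r=rays('wrist',np.c_[u.ravel(),v.ravel()])*d.reshape(-1,1)
C=(r@T[:3,:3].T+T[:3,3]).reshape(h,ww,3); C[d==0]=np.nan
X=C[275:345,258:304].reshape(-1,3); X=X[np.isfinite(X[:,0])]
c=np.median(X,0); X=X[abs(X[:,2]-c[2])<.006]; 
for k in range(3):
    c=X.mean(0); n=np.linalg.svd(X-c)[2][2]; n*=-np.sign(n[2]); e=(X-c)@n; X=X[abs(e)<.002]
print('body top (tool)',c.round(4),n.round(3),len(X),e.std())
for v in range(262,400,6): print(v,C[v,280].round(4),w['p'][v,280])
E
python3 - <<'E'
import cv2
p=cv2.imread('pics/wrist7.png'); cv2.imwrite('pics/w7z.png',cv2.resize(p[240:410,225:335],None,fx=3.5,fy=3.5,interpolation=2))
E
```

```text
body top (tool) [ 0.0006 -0.005  -0.0278] [ 0.006 -0.067 -0.998] 2130 0.0006346808606139137
262 [0.0007 0.1    0.2136] [76 75 73]
268 [ 0.0002 -0.0141 -0.0128] [2 2 3]
274 [ 0.0002 -0.0148 -0.019 ] [4 1 2]
280 [ 0.0002 -0.0147 -0.0233] [2 0 0]
286 [ 0.0002 -0.0146 -0.0274] [ 9 10 10]
292 [ 0.0002 -0.0121 -0.0273] [8 9 7]
298 [ 0.0002 -0.0094 -0.0272] [13 13 13]
304 [ 0.0002 -0.0076 -0.0283] [1 2 3]
310 [ 0.0002 -0.0067 -0.0308] [10 10 10]
316 [ 0.0002 -0.0044 -0.0312] [14 13 12]
322 [ 0.0002 -0.0025 -0.0321] [10  9  8]
328 [ 0.0002  0.     -0.0321] [15 12 10]
334 [ 0.0002  0.0031 -0.0316] [13 10 11]
340 [ 0.0002  0.0054 -0.0322] [16 14 15]
346 [ 0.0002  0.0119 -0.0276] [13 11 14]
352 [ 0.0002  0.0141 -0.0284] [ 8  8 10]
358 [ 0.0002  0.0191 -0.026 ] [100  99  96]
364 [ 0.0002  0.0221 -0.026 ] [101  98  96]
370 [ 0.0002  0.0239 -0.0274] [102 100  96]
376 [ 0.0002  0.0264 -0.0279] [72 71 70]
382 [ 0.0002  0.0299 -0.0276] [93 91 89]
388 [0.0006 0.211  0.1475] [102  96  94]
394 [0.0006 0.2127 0.1413] [98 93 91]
```

View pics/w7z.png

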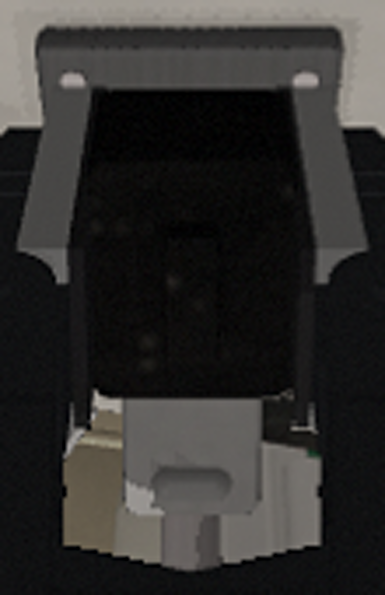

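```bash
python3 - <<'E'
from h import *
w=np.load('wrist7.npz'); d=w['d']; T=eyes.camera_info('wrist')['tool_from_camera']
h,ww=d.shape;u,v=np.meshgrid(np.arange(ww),np.arange(h)); r=rays('wrist',np.c_[u.ravel(),v.ravel()])*d.reshape(-1,1)
C=(r@T[:3,:3].T+T[:3,3]).reshape(h,ww,3); C[d==0]=np.nan
for cols in [(257,262),(264,270),(290,296),(300,305)]:
    X=np.nanmedian(C[288:352,cols[0]:cols[1]],1); print(cols,X[::7].round(4).tolist())
    k=np.polyfit(X[:,1],X[:,2],1); print('slope',k)
X=C[356:384,266:294].reshape(-1,3); X=X[(abs(X[:,2]+.026)<.004)]
for v in range(354,388,3):print(v,np.nanmedian(C[v,264:268],0).round(4),np.nanmedian(C[v,276:286],0).round(4),np.nanmedian(C[v,290:296],0).round(4))
E
```

```text
(257, 262) [[-0.0073, -0.0136, -0.0271], [-0.0074, -0.0108, -0.0274], [-0.0075, -0.0083, -0.0281], [-0.0075, -0.0053, -0.0281], [-0.0075, -0.0026, -0.0287], [-0.0077, 0.001, -0.0279], [-0.0077, 0.0043, -0.0278], [-0.0077, 0.0068, -0.0286], [-0.0078, 0.01, -0.0287], [-0.0079, 0.0135, -0.0285]]
slope [-0.04804536 -0.02808514]
(264, 270) [[-0.0047, -0.014, -0.0277], [-0.0047, -0.011, -0.0277], [-0.0047, -0.0081, -0.0278], [-0.0048, -0.005, -0.0277], [-0.0048, -0.0023, -0.0281], [-0.0048, 0.0006, -0.0284], [-0.0048, 0.0038, -0.0285], [-0.0049, 0.0071, -0.0283], [-0.0049, 0.0101, -0.0286], [-0.005, 0.0137, -0.0283]]
slope [-0.04413921 -0.02804286]
(290, 296) [[0.0048, -0.0135, -0.027], [0.0048, -0.011, -0.0276], [0.0048, -0.0081, -0.0278], [0.0048, -0.0052, -0.0279], [0.0049, -0.0024, -0.0283], [0.0049, 0.0009, -0.028], [0.0049, 0.0038, -0.0283], [0.0049, 0.0069, -0.0285], [0.005, 0.0098, -0.0289], [0.0051, 0.0135, -0.0285]]
slope [-0.04969203 -0.02810062]
(300, 305) [[0.0082, -0.014, -0.0278], [0.0082, -0.011, -0.0277], [0.0083, -0.0081, -0.0278], [0.0083, -0.005, -0.0276], [0.0084, -0.0
[... 455 characters left out ...]
 0.0004  0.0217 -0.0259] [ 0.0053  0.0217 -0.0258]
366 [-0.0056  0.023  -0.0261] [ 0.0004  0.0232 -0.0259] [ 0.0053  0.0232 -0.0259]
369 [-0.0056  0.0244 -0.0263] [ 0.0004  0.0244 -0.0263] [ 0.0053  0.0249 -0.0257]
372 [-0.0056  0.0262 -0.026 ] [ 0.0004  0.026  -0.0262] [ 0.0053  0.0263 -0.0259]
375 [-0.0057  0.0277 -0.0261] [ 0.0004  0.0267 -0.027 ] [ 0.0053  0.0277 -0.026 ]
378 [-0.0057  0.0294 -0.0259] [ 0.0004  0.0277 -0.0277] [ 0.0053  0.0288 -0.0265]
381 [-0.0057  0.0304 -0.0266] [ 0.0004  0.0289 -0.0281] [ 0.0054  0.0308 -0.0261]
384 [-0.0057  0.0323 -0.0262] [ 0.0004  0.0319 -0.0266] [ 0.0054  0.0319 -0.0266]
387 [-0.0189  0.3062  0.2429] [0.0012 0.2101 0.148 ] [0.0205 0.3615 0.2977]
```

```bash
cat >> h.py <<'E'
F=np.array([0,.033,-.0205]); PIT=.035
def final2(back=0.):
    T=mk([0,0,0],-NL); T[:3,:3]=T[:3,:3]@R.from_rotvec([PIT,0,0]).as_matrix()
    T[:3,3]=L+NL*(.08+back)-T[:3,:3]@F; return T
def check():
    T=pose(readout.observe()); f=T[:3,:3]@F+T[:3,3]; d=T[:3,:3]@[0,np.cos(PIT),-np.sin(PIT)]
    lat=np.cross([0,0,1],-NL); lat/=np.linalg.norm(lat); up=np.cross(-NL,lat)
    print('lens frame x,y,z mm',((f-L)@np.c_[-NL,lat,up]*1000).round(1),'ang',np.arccos(-d@NL).round(3),'level',T[:3,0]@[0,0,1])
E
python3 - <<'E'
from h import *
T=final2();print(T[:3,:3]@[0,np.cos(PIT),-np.sin(PIT)]); check(); print(delta(T))
E
```

```text
[0.85025887 0.34028354 0.40158058]
lens frame x,y,z mm [-132.9    0.6   -2.4] ang 0.028 level 0.0026473823466260926
[-0.004  0.348 -0.025  0.038 -0.003 -0.002]
```

Call:
{"fn": "jog_arm", "kwargs": {
  "increments": [1,0,0.07,-0.005,0.01,0,0,1,0,0.14,-0.01,0.02,0,0,1,0,0.21,-0.015,0.03,0,0,1,0,0.28,-0.02,0.038,0,0,1,0,0.32,-0.025,0.038,0,0,1,0,0.348,-0.025,0.038,0,0,1,0,0.348,-0.025,0.038,0,0,1,0,0.348,-0.025,0.038,0,0]
}}

```text
time: 9.7
position: [0.5924, 0.0765, 0.1909]
tool_rot: [0.551, 0.813, 0.156, 0.104]
ft_force: [0.2, -0.1, 0.0]
gripper_width: 0.244
```

```bash
python3 - <<'E'
from h import *
check(); s=readout.observe(); print(s['time'],s['gripper_width']*85,s['joint_velocities'].round(3),s['ft_force']); print(delta(final2()))
E
```

```text
lens frame x,y,z mm [-80.8   0.9  -0.2] ang nan level 0.0028482417498823243
9.7 20.71016561862745 [ 0.002 -0.001  0.     0.005 -0.002 -0.001  0.001] [ 0.21212548 -0.1400716   0.01735922]
[-0.007  0.005 -0.001 -0.001 -0.003 -0.001]h.py:46: RuntimeWarning: invalid value encountered in arccos
  print('lens frame x,y,z mm',((f-L)@np.c_[-NL,lat,up]*1000).round(1),'ang',np.arccos(-d@NL).round(3),'level',T[:3,0]@[0,0,1])
```

Independent check with the fixed cameras.

```bash
python3 - <<'E'
from h import *
s=readout.observe(); T=pose(s); f=T[:3,:3]@F+T[:3,3]
for n in ['wrist','scene','top']:
    p,d=eyes.camera(n); np.savez(n+'8.npz',p=p,d=d,pos=s['position'],rot=s['tool_rot'])
    if n=='wrist': a=p[230:420,180:380]; a=cv2.resize(a,None,fx=3,fy=3,interpolation=2)
    else:
        uv=proj(n,np.array([f,L]));print(n,uv)
        x0,y0=(uv.mean(0)-[50,40]).astype(int); a=cv2.resize(p[y0:y0+80,x0:x0+100],None,fx=7,fy=7,interpolation=2).copy()
        for q in uv: cv2.drawMarker(a,tuple(int(k) for k in ((q-[x0,y0])*7+3)),(255,0,255),0,12,1)
    cv2.imwrite(f'pics/{n}8.png',np.ascontiguousarray(a[:,:,::-1]))
E
```

```text
scene [[233.47602484 210.60771132]
 [206.21689848 194.07278213]]
top [[229.32734684 184.32954751]
 [218.45935431 155.77275497]]
```

View pics/scene8.png

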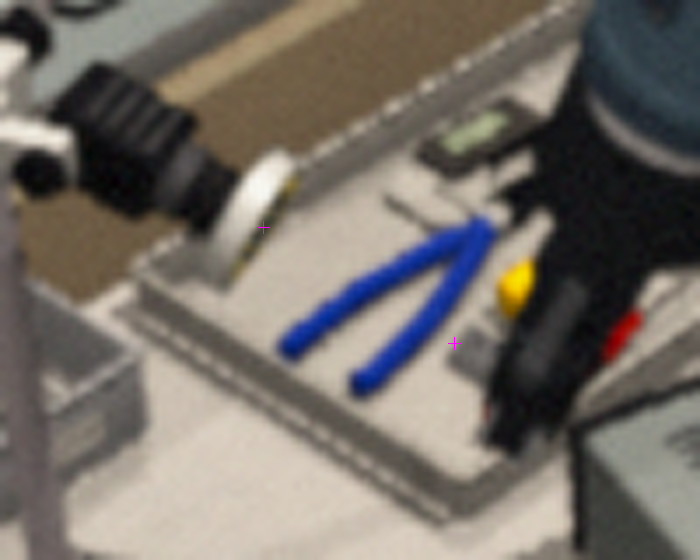

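View pics/top8.png

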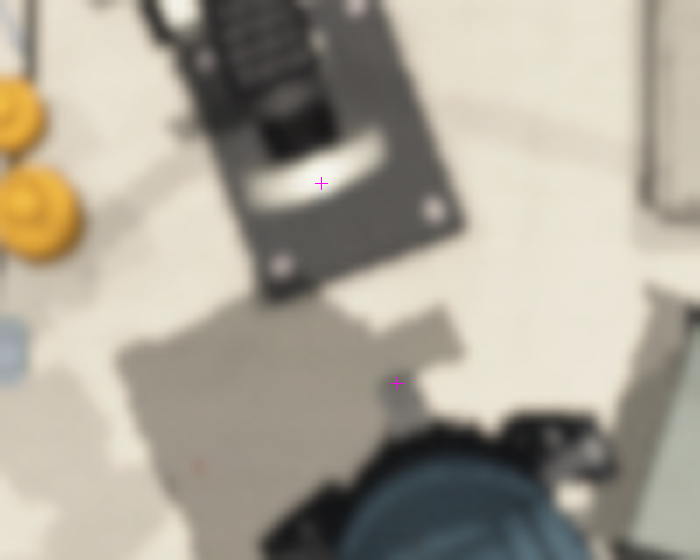

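View pics/wrist8.png

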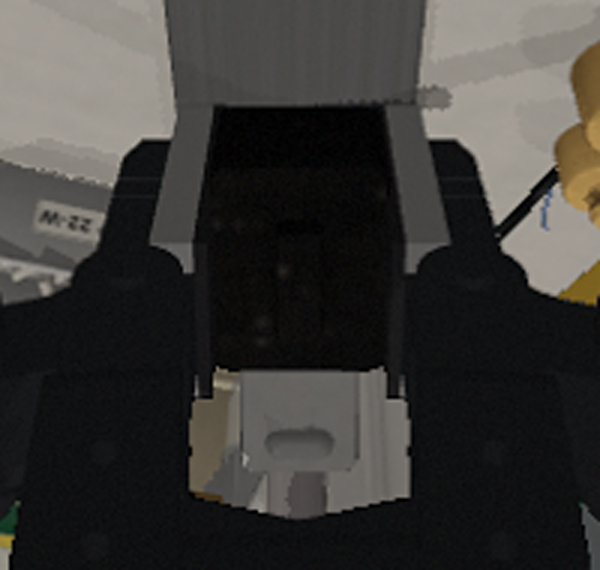

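Both fixed views agree. The predicted nose end (scene8 (455,343), top8 (397,383)) lies on the end of the grey nose, and the lens mark lies on the ring face. I'm handing the job in.

```bash
python3 - <<'E'
from h import *
check(); s=readout.observe(); print(s['time'],abs(s['joint_velocities']).max())
print(arm.finish_job())
E
```

```text
lens frame x,y,z mm [-80.7   0.8  -0.2] ang nan level 0.002750675496615451
9.85 0.0029643386720980447
the job is handed in; nothing more can be done
Noneh.py:46: RuntimeWarning: invalid value encountered in arccos
  print('lens frame x,y,z mm',((f-L)@np.c_[-NL,lat,up]*1000).round(1),'ang',np.arccos(-d@NL).round(3),'level',T[:3,0]@[0,0,1])
```

I pulled the plug straight out of the socket and handed the job in at 9.85 s with the plug still held in front of the lens, steady. The hand-in gives no verdict, so these are my own last checks:

- **Position:** the nose end is about 80.7 mm from the glass, 0.8 mm to the side and 0.2 mm off in height.
- **Attitude:** it is level with the camera head to about 0.003 rad, with the latch rib up. The pointing-angle check printed NaN because the arccos argument rounded past 1. The orientation error to my computed target was about 0.003 rad.
- **Grip:** the opening is about 21 mm on the 22 mm body and no slip was seen. The plug sits pitched about 0.035–0.045 rad nose-up in the jaws, and I corrected for 0.035.
- **Camera views:** the marks I projected for the nose end and the lens fell in the right places in both the scene and top views.
- **Small disagreement:** the grip height behind the fingertips came out as 21 mm when computed at the grasp, but 19 mm from the wrist depth. I used the depth-based face position.
- **Contact:** the wrist force stayed under 7 N in every reading I took. I planned no contact with the camera or the other things and saw none.

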